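# Find the stiffest clamp spring and mark it with the cork

## Robot

A 7-joint arm with a two-finger parallel gripper is mounted at the origin on the work surface. World frame = base frame: x ahead of the robot, y to its left, z up, the work surface at z = 0. Lengths are in m, angles in rad, forces in N, time in s.
With the tool pointing down it reaches from about 0.4 to 0.85 m from the base axis. Payload 10.4 kg.
Tool frame: the origin (TCP) lies at the very end of the fingers, on their centre line; the grasp point (between the pads) lies 19 mm behind it (manip.pinch_z is the distance from the TCP to the grasp point, in m); z points along the fingers, y is the line along which they close (so a half turn about z gives the same grasp; the last joint's range is limited). The gripper opens to 85 mm and grips with 20 to 120 N. Pads are 22 mm wide; open, the fingers measure 114 mm over their backs; the gripper's body (76 mm by 85 mm) begins 54 mm behind the grasp point. The pads swing forward as they close: fully open they stand 13 mm farther back than shut.
Start: joints at [1.236, 0.332, -0.065, 1.46, 0.022, 1.35, -0.088], TCP at [0.192, -0.595, 0.231] pointing down, gripper open.
Joint ranges: [-2.6, 2.6], [-0.5, 2.12], [-1.47, 1.34], [0.16, 2.42], [-1.27, 4.41], [0.06, 2.06], [-2.6, 2.6]. Speed limits (rad/s): [2.22, 2.22, 2.79, 2.79, 3.14, 3.14, 3.14].

## Interface

Orientations are given as a unit quaternion [x, y, z, w].
In Python, from workcell import manip gives the robot as it stands. The module is installed in compiled form; this text tells all that it offers.
- The arm moves only by the shell command python3 -m creep 'ROWS' [OPENING] [FORCE]. ROWS is a JSON object of lists of equal length, an entry for each row: "slide": the shift along the tool's x, y, z in m, a list of three; "twist": the turn about the tool's z in degrees. A call has 1 to 8 rows; each row shifts and turns the commanded pose from where the row before left it, along the tool's axes as they then stand; what a row does not reach is not made up. A row lasts 1/8 s, in which the tool goes at most 62.5 mm and 10.7 degrees, less where a joint would pass 70% of its speed; a pose out of reach is approached as far as the arm can. A call with a gripper value outside its range is refused whole. OPENING is the opening in per cent of the stroke, from 0 (shut) to 100 (fully open), set as the call begins (- or left out, the last holds). The fingers move at their own pace and stop on an object; FORCE is the grip in N (left out, the last holds). Time passes only in rows, so rows that do not move let the fingers close. It gives the time, the measured TCP pose, the force, the opening and the grip force at its end, in the units of the state.
- manip.get_obs(): the state, without advancing time (a new reading comes with each control period).
- manip.camera(name): name is "scene" or "top" or "wrist"; returns (picture, depth): 480x640x3 uint8, blue, green, red; 480x640 float32, m along the optical axis (not along the pixel's ray), 0 where there is no reading.
- manip.camera_params(name): a dict with "intrinsics" (3x3 intrinsics, pixels), "R" (3x3) and "t" (3): a world point X has camera coordinates R X + t. Camera axes: x right, y down, z forward; pixel columns grow to the right and rows downward; lengths in m; the calibration is good to about 2 mm. A picture is of the moment at which its call begins: read the wrist's pose just before it. camera_params takes no time and is no camera call; for the wrist camera it gives the pose at the moment of the call.
- manip.hand_in(): hands the job in; it is judged then, once.
The state is a dict: "clock": time; "joint_pos": joint angles; "joint_velocities": joint speeds; "tau": joint torques, N m; "position": TCP position; "ee_rot": TCP orientation; "ft_force": force on the tool from outside, world axes, zero at the start; "torque": the same for the moment, N m; "grip_width": opening from 0.0 (shut) to 1.0 (fully open); "grasp_force": force on a finger pad.
Only numpy, scipy, OpenCV 4.12 (cv2) and the standard library are available. Lean on these libraries where they do the work, as an engineer would, in place of code of your own. Each camera call takes 0.05 s, during which the arm holds its last target. There are 200 camera calls.

## Task

Find the stiffest of the three leaf springs on the test board: going from the robot's left to its right, press each spring's free tip down onto its stop, hold it there for a moment and let it up again, never pressing harder than 20 N. Then stand the bare cork plug upright, fully down in the round seat in front of the stiffest spring and let go of it. Leave the paint bottle, the paint jar and the model figure where they stand.

Things in the scene. Friction and masses are not known exactly. Their poses are not given: they have to be found in the camera images.
- board: Fixed plywood board 220 (x) x 290 (y) x 12 mm on the desk; origin: centre of its underside, x away from the robot, y to its left. On it stand three outwardly alike spring stations, 90 mm apart along y, in an order that changes. Each is a wooden base 190 x 60 x 18 mm with a seat in front, a leaf spring over a stop post, and a clamp block at the far end, its bolts 81 mm above the desk.
- seat_p (a point): Station p: centre of the floor of its round seat, a flat-bottomed bore 32 mm wide and 8 mm deep in the front of the base. The floor is 22 mm above the desk; axes as the board's. The seat lies 50 mm nearer to the robot (board -x) than the pad of the same station's spring.
- tip_p (a point): Station p: centre of the top of the round steel press pad (18 mm wide, 4 mm tall) at the free tip of the leaf, 67 mm above the desk at rest. The leaf is a steel strip 18 mm wide, 3 mm thick, clamped 75 mm behind the pad (board +x). Pressed down, the pad meets its stop (a rubber-capped post under it) after 8 to 13 mm, different for each leaf; it springs back when let go.
- leaf_p (a joint): Station p: bend of its leaf, rad; 0 at rest, about 0.0133 per mm that the pad goes down, 0.10 to 0.17 on the stop. It resists by 0.2 to 1.5 N per mm, on the stop by 3 N per mm more or steeper. Just at the stop a leaf takes 2 to 14 N; the stiffest is also the one that takes most there, by at least 3 N. Over 20 N overloads it.
- seat_q (a point): Station q: centre of the floor of its round seat, a flat-bottomed bore 32 mm wide and 8 mm deep in the front of the base. The floor is 22 mm above the desk; axes as the board's. The seat lies 50 mm nearer to the robot (board -x) than the pad of the same station's spring.
- tip_q (a point): Station q: centre of the top of the round steel press pad (18 mm wide, 4 mm tall) at the free tip of the leaf, 67 mm above the desk at rest. The leaf is a steel strip 18 mm wide, 3 mm thick, clamped 75 mm behind the pad (board +x). Pressed down, the pad meets its stop (a rubber-capped post under it) after 8 to 13 mm, different for each leaf; it springs back when let go.
- leaf_q (a joint): Station q: bend of its leaf, rad; 0 at rest, about 0.0133 per mm that the pad goes down, 0.10 to 0.17 on the stop. It resists by 0.2 to 1.5 N per mm, on the stop by 3 N per mm more or steeper. Just at the stop a leaf takes 2 to 14 N; the stiffest is also the one that takes most there, by at least 3 N. Over 20 N overloads it.
- seat_r (a point): Station r: centre of the floor of its round seat, a flat-bottomed bore 32 mm wide and 8 mm deep in the front of the base. The floor is 22 mm above the desk; axes as the board's. The seat lies 50 mm nearer to the robot (board -x) than the pad of the same station's spring.
- tip_r (a point): Station r: centre of the top of the round steel press pad (18 mm wide, 4 mm tall) at the free tip of the leaf, 67 mm above the desk at rest. The leaf is a steel strip 18 mm wide, 3 mm thick, clamped 75 mm behind the pad (board +x). Pressed down, the pad meets its stop (a rubber-capped post under it) after 8 to 13 mm, different for each leaf; it springs back when let go.
- leaf_r (a joint): Station r: bend of its leaf, rad; 0 at rest, about 0.0133 per mm that the pad goes down, 0.10 to 0.17 on the stop. It resists by 0.2 to 1.5 N per mm, on the stop by 3 N per mm more or steeper. Just at the stop a leaf takes 2 to 14 N; the stiffest is also the one that takes most there, by at least 3 N. Over 20 N overloads it.
- cork: Bare upright cork plug with nothing on it, 28 mm in diameter, 45 mm tall, about 25 g, standing loose on the desk to the left of the board; origin at the centre of its underside, z up along its axis.
- dropper: Bystander: small blue paint bottle with a black cap, 26 mm wide, 75 mm tall; origin at the centre of its underside. Leave standing where it is.
- paint_pot: Bystander: paint jar with a white lid, 44 mm wide, 50 mm tall; origin at the centre of its underside. Leave standing where it is.
- figure: Bystander: model figure on a wide cork, 56 mm wide, 73 mm tall; origin at the centre of its underside. Leave standing where it is.
Not all that is in view belongs to the job. What is shaped like the cork but blue is not meant.

How it is judged:
By the outcome, as a careful person would: the job done as asked, in the order asked, and still so for the second after the job is handed in, with the robot touching nothing.
It also fails if it takes over 72 s, if anything falls off the work surface, if the arm or the gripper's body presses on something with over 40 N, if the wrist force passes 120 N, or if a joint passes its speed limit or range.

## Working session

There is one attempt and no reset: what is moved stays moved. The work goes in short steps, Python scripts to look and compute and a shell command to move; the robot and the scene stay as the last step left them, time stands still between calls to the robot, and variables do not carry over. Pictures are saved under pics/ and viewed, at most 10 in all, crops included, and the job is handed in when it is done.

```bash
mkdir -p pics; python3 - <<'E'
from workcell import manip
import cv2,numpy as np
o=manip.get_obs();print(o['clock'],o['position'],o['ee_rot'],o['ft_force'],o['grip_width'])
for n in("scene","top"):
    p,d=manip.camera(n);cv2.imwrite(f'pics/{n}0.png',p);np.save(f'{n}0.npy',d)
    c=manip.camera_params(n);print(n,c)
E
```

```text
0.0 [ 0.19162971 -0.59450268  0.2305157 ] [ 9.87867077e-01  1.55300164e-01 -1.38152326e-04 -6.90979914e-04] [ 0.28567222  0.15797951 -0.20044772] 0.9964112549625834
scene {'intrinsics': array([[443.98589506,   0.        , 313.64245414],
       [  0.        , 443.98589506, 241.04409153],
       [  0.        ,   0.        ,   1.        ]]), 'R': array([[-0.63596541,  0.77147559, -0.01932391],
       [ 0.48622603,  0.38112391, -0.78633886],
       [-0.59927644, -0.5094801 , -0.61749314]]), 't': array([ 0.36811123, -0.1857745 ,  1.21523519])}
top {'intrinsics': array([[485.24805185,   0.        , 317.58429011],
       [  0.        , 485.24805185, 241.36609171],
       [  0.        ,   0.        ,   1.        ]]), 'R': array([[ 0.02036186, -0.99941733, -0.02739349],
       [-0.98360434, -0.01511406, -0.17970549],
       [ 0.17918676,  0.03060349, -0.98333897]]), 't': array([-0.03566926,  0.54133825,  1.12771912])}
```

View pics/top0.png

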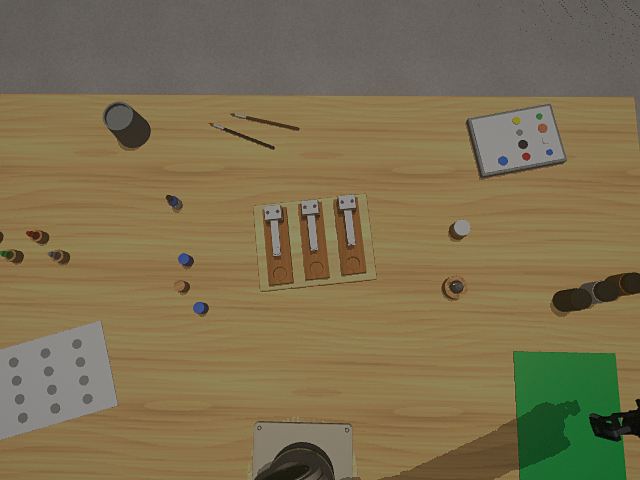

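View pics/scene0.png

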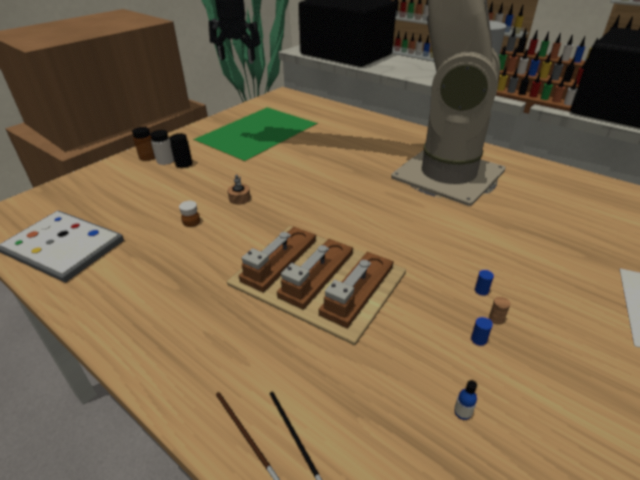

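The top view shows the board with three stations: pads near (277,252), (314,248) and (351,243), seats near (280,273), (316,269) and (352,264). There are three plug-shaped candidates: blue (185,259), blue (200,308) and brown (181,286). The brown one fits the bare cork. I'll measure it and confirm with a crop.

```bash
cat > h.py <<'E'
from workcell import manip
import cv2,numpy as np
def ray(c,uv,z):
    K,R,t=c['intrinsics'],c['R'],c['t']
    o=-R.T@t; d=R.T@np.linalg.inv(K)@np.array([uv[0],uv[1],1.]); return o+d*(z-o[2])/d[2]
def blobs(m,amin=20):
    n,l,s,ce=cv2.connectedComponentsWithStats(m.astype(np.uint8))
    return [(ce[i].round(1),s[i]) for i in range(1,n) if s[i,4]>amin]
E
python3 - <<'E'
from h import *
p=cv2.imread('pics/top0.png');c=manip.camera_params('top')
a=cv2.resize(p[185:300,245:385],None,fx=4,fy=4,interpolation=cv2.INTER_CUBIC)
b=cv2.resize(p[240:325,155:225],None,fx=3,fy=3,interpolation=cv2.INTER_CUBIC)
im=np.zeros((460,780,3),np.uint8);im[:460,:560]=a;im[:255,565:775]=b;cv2.imwrite('pics/crop0.png',im)
h=cv2.cvtColor(p,cv2.COLOR_BGR2HSV)
m=(h[...,1]<60)&(h[...,2]>80);m[:185]=0;m[300:]=0;m[:,:250]=0;m[:,385:]=0
for ce,s in blobs(m):print('steel',ce,s)
def show(n,u,z):print(n,u,ray(c,u,z).round(4))
for u in[(277,252),(314,248),(351,243)]:show('pad',u,.067)
for u in[(280,273.5),(316.5,269),(353,264)]:show('seat',u,.03)
hs=h[240:325,155:225]
print(h[286,181],h[286,165],h[282,181])
show('cork',(181,285),.045)
for n,u in(('drop',(173,201)),('pot',(461,228)),('fig',(455,287))):show(n,u,.03)
E
```

```text
steel [346.6 201.5] [338 195  18  14 208]
steel [309.3 206.5] [301 199  18  16 209]
steel [273.8 226.2] [264 205  18  51 474]
steel [349.2 226.9] [344 209  11  37 259]
steel [312.1 232.2] [307 215  11  36 259]
pad (277, 252) [0.5113 0.0696 0.067 ]
pad (314, 248) [ 0.5224 -0.0183  0.067 ]
pad (351, 243) [ 0.5358 -0.1062  0.067 ]
seat (280, 273.5) [0.4642 0.0647 0.03  ]
seat (316.5, 269) [ 0.4768 -0.0242  0.03  ]
seat (353, 264) [ 0.4905 -0.1129  0.03  ]
[ 15 136 143] [ 18 123 143] [ 15 136 139]
cork (181, 285) [0.4306 0.3013 0.045 ]
drop (173, 201) [0.6431 0.3415 0.03  ]
pot (461, 228) [ 0.584  -0.3769  0.03  ]
fig (455, 287) [ 0.4389 -0.3579  0.03  ]
```

View pics/crop0.png

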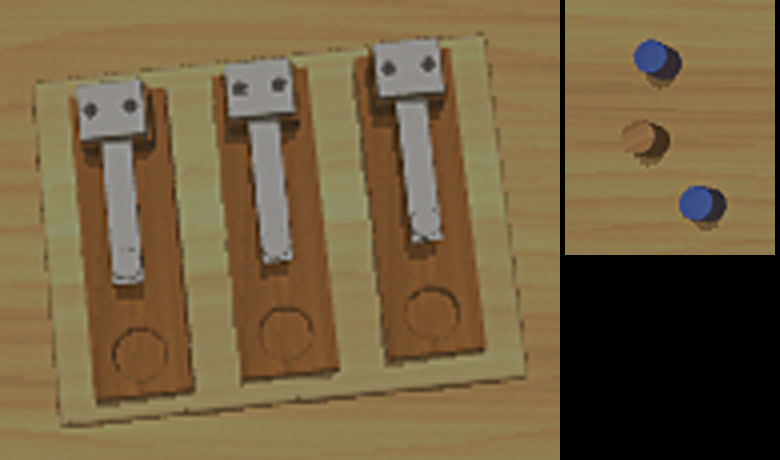

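The crop shows the three springs clearly. The brown plug at about (181,286) is bare cork and its two neighbours are blue, so it is the one meant. Next I line the tool up with the board and go above it.

```bash
python3 -m creep '{"slide":[[0,0,0],[0.033,-0.048,0],[0.033,-0.048,0],[0.033,-0.048,0],[0.033,-0.048,0],[0.033,-0.048,0],[0.033,-0.048,0],[0.033,-0.048,0]],"twist":[10,0,0,0,0,0,0,0]}' 0 20
python3 -m creep '{"slide":[[0.033,-0.048,0],[0.033,-0.048,0],[0.033,-0.048,0],[0.033,-0.048,0],[0,0,0]],"twist":[0,0,0,0,0]}'
python3 - <<'E'
from h import *
c=manip.camera_params('wrist');o=manip.get_obs();p,d=manip.camera('wrist');cv2.imwrite('pics/w1.png',p);np.save('w1.npy',d)
print(c,o['ft_force'])
E
```

```text
clock: 1.1
position: [0.375, -0.2286, 0.2312]
ee_rot: [0.998, 0.069, -0.0, 0.0]
ft_force: [1.5, -0.5, -0.0]
grip_width: -0.002
grasp_force: 0.0
clock: 1.72
position: [0.4799, -0.0175, 0.2312]
ee_rot: [0.997, 0.072, 0.0, -0.001]
ft_force: [-0.1, -1.5, -0.2]
grip_width: -0.001
grasp_force: 0.0
{'intrinsics': array([[345.57906816,   0.        , 322.69270283],
       [  0.        , 345.57906816, 238.01551446],
       [  0.        ,   0.        ,   1.        ]]), 'R': array([[ 0.14446845, -0.98950788, -0.0017384 ],
       [-0.9541365 , -0.13976933,  0.26474153],
       [-0.2622068 , -0.03658812, -0.96431784]]), 't': array([-0.08624555,  0.42118752,  0.50278851])} [-0.06106384 -1.46667837 -0.18879592]
```

View pics/w1.png

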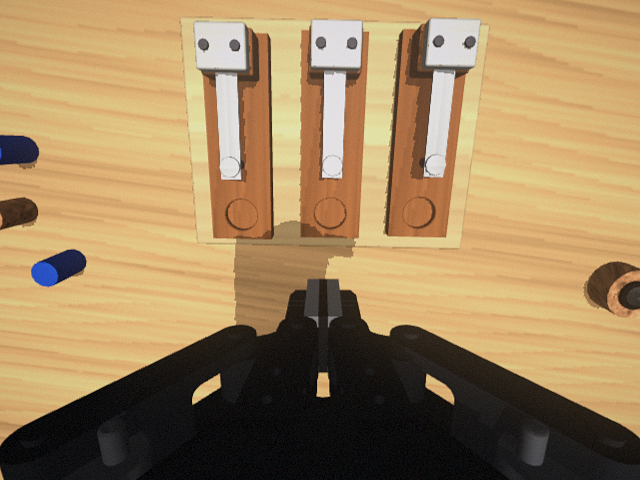

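The wrist view shows round pads at (230,166), (332,166) and (434,165) and seats at (241,213), (330,213) and (419,212).

```bash
python3 - <<'E'
from h import *
c=manip.camera_params('wrist')
P=np.array([ray(c,u,.067) for u in[(230,166),(332,166),(434,165)]]);S=np.array([ray(c,u,.03) for u in[(241,213),(330,213),(419,212)]])
print(P.round(4),S.round(4),(P-S)[:,:2].round(4),np.degrees(np.arctan2(-(P[0]-P[2])[0],(P[0]-P[2])[1])))
o=manip.get_obs();x,y,z,w=o['ee_rot'];a=2*np.arctan2(y,x)
B=np.array([[np.cos(a),np.sin(a)],[np.sin(a),-np.cos(a)]])
print('yaw',np.degrees(a));
for q in P:print('tool delta',(B@(q[:2]-o['position'][:2])).round(4))
E
```

```text
[[ 0.515   0.0662  0.067 ]
 [ 0.5275 -0.0215  0.067 ]
 [ 0.5408 -0.1089  0.067 ]] [[ 0.4663  0.0613  0.03  ]
 [ 0.479  -0.0276  0.03  ]
 [ 0.4927 -0.1163  0.03  ]] [[0.0487 0.0049]
 [0.0485 0.0062]
 [0.0481 0.0074]] 8.394385265993282
yaw 8.09215614916145
tool delta [ 0.0476 -0.0806]
tool delta [0.0476 0.008 ]
tool delta [0.0485 0.0965]
```

```bash
python3 -m creep '{"slide":[[0.0238,-0.0403,0],[0.0238,-0.0403,0],[0,0,0.05],[0,0,0.05],[0,0,0.04],[0,0,0.012],[0,0,0],[0,0,0]],"twist":[0,0,0,0,0,0,0,0]}'
python3 -m creep '{"slide":[[0,0,0.004]],"twist":[0]}'
python3 -m creep '{"slide":[[0,0,0.002]],"twist":[0]}'
python3 -m creep '{"slide":[[0,0,0.002],[0,0,0]],"twist":[0,0]}'
python3 -m creep '{"slide":[[0,0,0.002],[0,0,0]],"twist":[0,0]}'
python3 -m creep '{"slide":[[0,0,0.002],[0,0,0]],"twist":[0,0]}'
```

```text
clock: 2.78
position: [0.5163, 0.064, 0.081]
ee_rot: [0.998, 0.068, 0.001, 0.0]
ft_force: [-0.5, -0.2, -0.3]
grip_width: 0.001
grasp_force: 0.0
clock: 2.9
position: [0.5163, 0.0641, 0.0767]
ee_rot: [0.998, 0.068, 0.001, 0.0]
ft_force: [0.2, 0.6, -0.4]
grip_width: 0.005
grasp_force: 0.0
clock: 3.02
position: [0.5155, 0.0641, 0.0737]
ee_rot: [0.998, 0.069, 0.0, 0.0]
ft_force: [-0.3, 0.3, 0.1]
grip_width: 0.003
grasp_force: 0.0
clock: 3.28
position: [0.5151, 0.0642, 0.0712]
ee_rot: [0.998, 0.069, -0.0, 0.0]
ft_force: [-0.8, 1.4, 0.0]
grip_width: 0.001
grasp_force: 0.0
clock: 3.52
position: [0.5151, 0.0642, 0.0691]
ee_rot: [0.998, 0.069, -0.0, 0.0]
ft_force: [0.1, 0.0, -0.4]
grip_width: 0.002
grasp_force: 0.0
clock: 3.78
position: [0.5151, 0.0641, 0.0671]
ee_rot: [0.998, 0.069, -0.0, 0.0]
ft_force: [0.0, -1.2, -0.5]
grip_width: -0.003
grasp_force: 0.0
```

```bash
python3 -m creep '{"slide":[[0,-0.002,0],[0,0,0.002],[0,0,0]],"twist":[0,0,0]}'
python3 -m creep '{"slide":[[0,0,0.002],[0,0,0]],"twist":[0,0]}'
python3 -m creep '{"slide":[[0,0,0.002],[0,0,0]],"twist":[0,0]}'
python3 -m creep '{"slide":[[0,0,0.001],[0,0,0]],"twist":[0,0]}'
python3 -m creep '{"slide":[[0,0,0.001],[0,0,0]],"twist":[0,0]}' | grep -E "pos|ft"
```

```text
clock: 4.15
position: [0.515, 0.0663, 0.0652]
ee_rot: [0.998, 0.069, 0.0, -0.0]
ft_force: [1.3, 0.1, 1.3]
grip_width: -0.002
grasp_force: 0.4
clock: 4.4
position: [0.5149, 0.0663, 0.0632]
ee_rot: [0.998, 0.069, -0.0, -0.0]
ft_force: [-1.0, 0.2, 1.4]
grip_width: -0.0
grasp_force: 0.8
clock: 4.65
position: [0.5149, 0.0662, 0.0612]
ee_rot: [0.998, 0.069, -0.0, 0.0]
ft_force: [-1.5, 1.0, 2.4]
grip_width: 0.003
grasp_force: 1.2
clock: 4.9
position: [0.515, 0.0662, 0.0603]
ee_rot: [0.998, 0.069, 0.0, 0.0]
ft_force: [-1.4, 1.4, 2.9]
grip_width: -0.006
grasp_force: 1.4
position: [0.515, 0.0662, 0.0593]
ft_force: [-1.4, 0.2, 3.2]
```

```bash
python3 -m creep '{"slide":[[0,0,0.0007],[0,0,0]],"twist":[0,0]}' | grep -E "pos|ft"
python3 -m creep '{"slide":[[0,0,0.0007],[0,0,0]],"twist":[0,0]}' | grep -E "pos|ft"
python3 -m creep '{"slide":[[0,0,0.0006],[0,0,0]],"twist":[0,0]}' | grep -E "pos|ft"
```

```text
position: [0.515, 0.0662, 0.0586]
ft_force: [-1.8, 1.9, 4.4]
position: [0.515, 0.0662, 0.0581]
ft_force: [-3.7, 1.4, 6.6]
position: [0.515, 0.0662, 0.0576]
ft_force: [-3.9, 1.7, 8.5]
```

```bash
python3 -m creep '{"slide":[[0,0,0.0002],[0,0,0],[0,0,0],[0,0,0],[0,0,0],[0,0,0]],"twist":[0,0,0,0,0,0]}' | grep -E "pos|ft"
python3 -m creep '{"slide":[[0,0,-0.005],[0,0,-0.01],[0,0,-0.01],[0,0.0443,0],[0,0.0443,0],[0,0,0],[0,0,0]],"twist":[0,0,0,0,0,0,0]}'
```

```text
position: [0.515, 0.0663, 0.0575]
ft_force: [-4.0, 2.0, 9.7]
clock: 7.52
position: [0.5271, -0.0212, 0.0824]
ee_rot: [0.998, 0.069, 0.0, -0.0]
ft_force: [0.3, -0.4, 0.4]
grip_width: -0.0
grasp_force: 0.0
```

```bash
python3 -m creep '{"slide":[[0,0,0.008],[0,0,0.0055],[0,0,0],[0,0,0]],"twist":[0,0,0,0]}' | grep -E "pos|ft"
python3 -m creep '{"slide":[[0,0,0.002],[0,0,0.002],[0,0,0]],"twist":[0,0,0]}' | grep -E "pos|ft"
python3 -m creep '{"slide":[[0,0,0.002],[0,0,0]],"twist":[0,0]}' | grep -E "pos|ft"
python3 -m creep '{"slide":[[0,0,0.002],[0,0,0]],"twist":[0,0]}' | grep -E "pos|ft"
python3 -m creep '{"slide":[[0,0,0.001],[0,0,0]],"twist":[0,0]}' | grep -E "pos|ft"
```

```text
position: [0.5271, -0.0214, 0.0686]
ft_force: [0.1, -0.2, 0.1]
position: [0.5272, -0.0216, 0.0646]
ft_force: [-0.3, 0.5, 2.4]
position: [0.5271, -0.0216, 0.0626]
ft_force: [-0.4, 0.7, 3.5]
position: [0.527, -0.0216, 0.0606]
ft_force: [-1.8, 0.1, 4.9]
position: [0.5271, -0.0216, 0.0597]
ft_force: [-1.7, 0.4, 6.5]
```

```bash
python3 -m creep '{"slide":[[0,0,0.0007],[0,0,0]],"twist":[0,0]}' | grep -E "pos|ft"
python3 -m creep '{"slide":[[0,0,0.0007],[0,0,0]],"twist":[0,0]}' | grep -E "pos|ft"
python3 -m creep '{"slide":[[0,0,0.0006],[0,0,0]],"twist":[0,0]}' | grep -E "pos|ft"
```

```text
position: [0.5271, -0.0216, 0.059]
ft_force: [-2.5, 0.3, 5.8]
position: [0.5271, -0.0216, 0.0583]
ft_force: [-2.9, 0.5, 6.3]
position: [0.5271, -0.0216, 0.0578]
ft_force: [-2.1, 0.2, 5.9]
```

```bash
python3 -m creep '{"slide":[[0,0,0.0007],[0,0,0]],"twist":[0,0]}' | grep -E "pos|ft"
python3 -m creep '{"slide":[[0,0,0.0007],[0,0,0]],"twist":[0,0]}' | grep -E "pos|ft"
python3 -m creep '{"slide":[[0,0,0.0006],[0,0,0]],"twist":[0,0]}' | grep -E "pos|ft"
```

```text
position: [0.5271, -0.0216, 0.0571]
ft_force: [-2.0, 0.8, 6.8]
position: [0.5272, -0.0216, 0.0565]
ft_force: [-3.3, 0.4, 7.1]
position: [0.5272, -0.0216, 0.0559]
ft_force: [-2.3, -0.1, 7.6]
```

```bash
python3 -m creep '{"slide":[[0,0,0.0007],[0,0,0]],"twist":[0,0]}' | grep -E "pos|ft"
python3 -m creep '{"slide":[[0,0,0.0007],[0,0,0]],"twist":[0,0]}' | grep -E "pos|ft"
```

```text
position: [0.5273, -0.0216, 0.0554]
ft_force: [-3.2, -0.3, 9.7]
position: [0.5273, -0.0216, 0.055]
ft_force: [-4.3, -0.6, 14.1]
```

The middle spring is on its stop, which it reached at about 8 N. I'll hold, release and go to the right one.

```bash
python3 -m creep '{"slide":[[0,0,0],[0,0,0],[0,0,0],[0,0,0],[0,0,0],[0,0,0]],"twist":[0,0,0,0,0,0]}' | grep -E "pos|ft"
python3 -m creep '{"slide":[[0,0,-0.005],[0,0,-0.01],[0,0,-0.0115],[0.0005,0.0443,0],[0.0005,0.0443,0],[0,0,0],[0,0,0]],"twist":[0,0,0,0,0,0,0]}' | grep -E "pos|ft"
python3 -m creep '{"slide":[[0,0,0.008],[0,0,0.0045],[0,0,0],[0,0,0]],"twist":[0,0,0,0]}' | grep -E "pos|ft"
python3 -m creep '{"slide":[[0,0,0.002],[0,0,0.002],[0,0,0]],"twist":[0,0,0]}' | grep -E "pos|ft"
```

```text
position: [0.5273, -0.0216, 0.055]
ft_force: [-4.8, 0.9, 12.6]
position: [0.5401, -0.1088, 0.0809]
ft_force: [-0.1, -0.3, 0.4]
position: [0.5402, -0.109, 0.0682]
ft_force: [0.3, -0.4, 0.4]
position: [0.5402, -0.1092, 0.0643]
ft_force: [-0.3, 0.0, 4.3]
```

```bash
python3 -m creep '{"slide":[[0,0,0.0015],[0,0,0]],"twist":[0,0]}' | grep -E "pos|ft"
python3 -m creep '{"slide":[[0,0,0.0015],[0,0,0]],"twist":[0,0]}' | grep -E "pos|ft"
python3 -m creep '{"slide":[[0,0,0.001],[0,0,0]],"twist":[0,0]}' | grep -E "pos|ft"
```

```text
position: [0.5402, -0.1093, 0.0629]
ft_force: [-2.3, -0.2, 6.9]
position: [0.5402, -0.1093, 0.0615]
ft_force: [-2.9, -0.4, 7.6]
position: [0.5402, -0.1093, 0.0606]
ft_force: [-3.6, -0.5, 7.7]
```

```bash
python3 -m creep '{"slide":[[0,0,0.0007],[0,0,0]],"twist":[0,0]}' | grep -E "pos|ft"
python3 -m creep '{"slide":[[0,0,0.0006],[0,0,0]],"twist":[0,0]}' | grep -E "pos|ft"
```

```text
position: [0.5402, -0.1093, 0.0599]
ft_force: [-3.8, 0.3, 9.8]
position: [0.5402, -0.1093, 0.0594]
ft_force: [-4.7, 0.4, 9.6]
```

```bash
python3 -m creep '{"slide":[[0,0,0.0005],[0,0,0]],"twist":[0,0]}' | grep -E "pos|ft"
```

```text
position: [0.5402, -0.1093, 0.0589]
ft_force: [-3.9, 0.2, 8.9]
```

```bash
python3 -m creep '{"slide":[[0,0,0.0006],[0,0,0]],"twist":[0,0]}' | grep -E "pos|ft"
python3 -m creep '{"slide":[[0,0,0.0006],[0,0,0]],"twist":[0,0]}' | grep -E "pos|ft"
```

```text
position: [0.5402, -0.1093, 0.0584]
ft_force: [-4.4, 0.9, 11.3]
position: [0.5403, -0.1093, 0.0578]
ft_force: [-4.0, 0.7, 11.3]
```

```bash
python3 -m creep '{"slide":[[0,0,0.0006],[0,0,0]],"twist":[0,0]}' | grep -E "pos|ft"
```

```text
position: [0.5403, -0.1093, 0.0574]
ft_force: [-4.7, 1.0, 11.9]
```

```bash
python3 -m creep '{"slide":[[0,0,0.0005],[0,0,0]],"twist":[0,0]}' | grep -E "pos|ft"
```

```text
position: [0.5403, -0.1093, 0.0571]
ft_force: [-6.3, 0.9, 14.7]
```

```bash
python3 -m creep '{"slide":[[0,0,0.0004],[0,0,0]],"twist":[0,0]}' | grep -E "pos|ft"
python3 -m creep '{"slide":[[0,0,0],[0,0,0]],"twist":[0,0]}' | grep -E "pos|ft"
```

```text
position: [0.5403, -0.1093, 0.0569]
ft_force: [-8.1, 0.5, 17.0]
position: [0.5403, -0.1094, 0.0569]
ft_force: [-7.5, 0.4, 16.8]
```

The right spring is on its stop, which it reached at about 12 N, so it is the stiffest (left about 3.5 N, middle about 8 N). I'll hold, release and go to the cork.

```bash
python3 -m creep '{"slide":[[0,0,-0.0001],[0,0,0],[0,0,0],[0,0,0],[0,0,-0.005],[0,0,-0.01],[0,0,-0.05],[0,0,-0.05]],"twist":[0,0,0,0,0,0,0,0]}' | grep -E "pos|ft"
python3 -m creep '{"slide":[[0,0,-0.05],[-0.016,-0.06,0],[-0.016,-0.06,0],[-0.016,-0.06,0],[-0.016,-0.06,0],[-0.016,-0.06,0],[-0.016,-0.06,0],[-0.016,-0.06,0]],"twist":[0,0,0,0,0,0,0,0]}' 65 | grep -E "pos|ft"
python3 -m creep '{"slide":[[0,0,0],[0,0,0]],"twist":[0,0]}' | grep -vE "ft"
python3 - <<'E'
from h import *
c=manip.camera_params('wrist');np.savez('c2.npz',**c);p,d=manip.camera('wrist');cv2.imwrite('pics/w2.png',p)
E
```

```text
position: [0.5397, -0.1092, 0.1718]
ft_force: [1.2, 0.0, 0.3]
position: [0.3708, 0.2929, 0.221]
ft_force: [1.0, 0.5, 0.3]
clock: 18.9
position: [0.3719, 0.291, 0.2206]
ee_rot: [0.998, 0.069, -0.0, 0.0]
grip_width: 0.647
grasp_force: 0.0
```

View pics/w2.png

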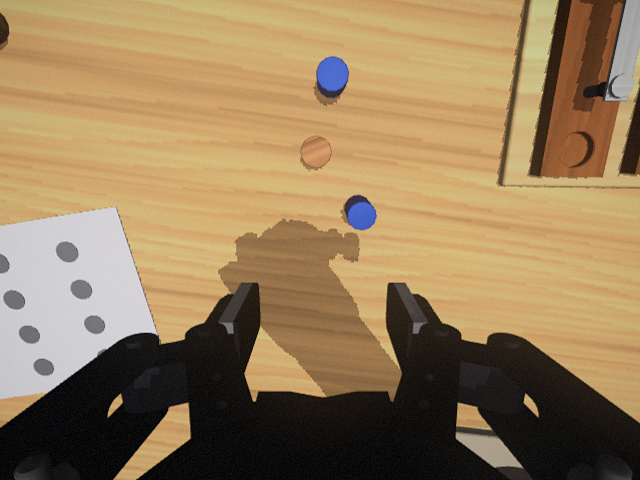

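The wrist view shows the bare cork's top at (316,151), with the blue plugs at (332,75) and (361,215).

```bash
python3 - <<'E'
from h import *
c=np.load('c2.npz')
o=manip.get_obs();x,y,z,w=o['ee_rot'];a=2*np.arctan2(y,x)
B=np.array([[np.cos(a),np.sin(a)],[np.sin(a),-np.cos(a)]])
for u in[(316,151),(332,75),(361,215)]:
    q=ray(c,u,.045);print(q.round(4),(B@(q[:2]-o['position'][:2])).round(4))
E
```

```text
[0.4305 0.3051 0.045 ] [ 0.0597 -0.0066]
[0.494  0.2999 0.045 ] [0.1219 0.0071]
[0.3787 0.2557 0.045 ] [0.0016 0.0353]
```

```bash
python3 -m creep '{"slide":[[0.03,-0.0033,0],[0.03,-0.0033,0],[0,0,0.05],[0,0,0.05],[0,0,0.04],[0,0,0],[0,0,0]],"twist":[0,0,0,0,0,0,0]}' | grep -E "pos|ft"

```

```text
position: [0.4314, 0.3061, 0.0823]
ft_force: [0.3, 0.8, 0.4]
```

```bash
python3 -m creep '{"slide":[[-0.001,0.001,0.04],[0,0,0.02],[0,0,0.0085],[0,0,0],[0,0,0]],"twist":[0,0,0,0,0]}' | grep -E "pos|ft"
python3 -m creep '{"slide":[[0,0,0],[0,0,0],[0,0,0],[0,0,0],[0,0,0],[0,0,0]],"twist":[0,0,0,0,0,0]}' 15 25
```

```text
position: [0.43, 0.3056, 0.0133]
ft_force: [-0.4, 0.3, 0.4]
clock: 21.2
position: [0.4298, 0.3053, 0.0129]
ee_rot: [0.998, 0.069, 0.0, -0.0]
ft_force: [-1.1, -1.7, 6.8]
grip_width: 0.319
grasp_force: 24.4
```

```bash
python3 -m creep '{"slide":[[0,0,-0.02],[0,0,-0.05],[0,0,-0.05],[0,0,0]],"twist":[0,0,0,0]}' | grep -E "pos|ft|g"
python3 -m creep '{"slide":[[0,0.053,0],[0,0.053,0],[0,0.053,0],[0,0.053,0],[0,0.053,0],[0,0.053,0],[0,0.053,0],[0.003,0.053,0]],"twist":[0,0,0,0,0,0,0,0]}' | grep -E "pos|ft"
python3 -m creep '{"slide":[[0,0,0.03],[0,0,0],[0,0,0]],"twist":[0,0,0]}' | grep -E "pos|ft|grip|ee"
python3 - <<'E'
from h import *
c=manip.camera_params('wrist');np.savez('c3.npz',**c);p,d=manip.camera('wrist');cv2.imwrite('pics/w3.png',p);np.save('d3.npy',d)
for u in(ray(c,(0,0),0),):pass
K,R,t=c['intrinsics'],c['R'],c['t']
for q in([.492,-.1162,.03],[.5408,-.1089,.067]):
    v=K@(R@np.array(q)+t);print((v[:2]/v[2]).round(1))
E
```

```text
position: [0.431, 0.3069, 0.1369]
ft_force: [-0.0, -0.2, -1.7]
grip_width: 0.318
grasp_force: 24.8
position: [0.4901, -0.1162, 0.1325]
ft_force: [1.3, 0.7, 0.1]
position: [0.4906, -0.1135, 0.1031]
ee_rot: [0.998, 0.069, 0.0, -0.0]
ft_force: [0.0, 0.1, 0.5]
grip_width: 0.32
[327.  248.2]
[327.3 176.8]
```

View pics/w3.png

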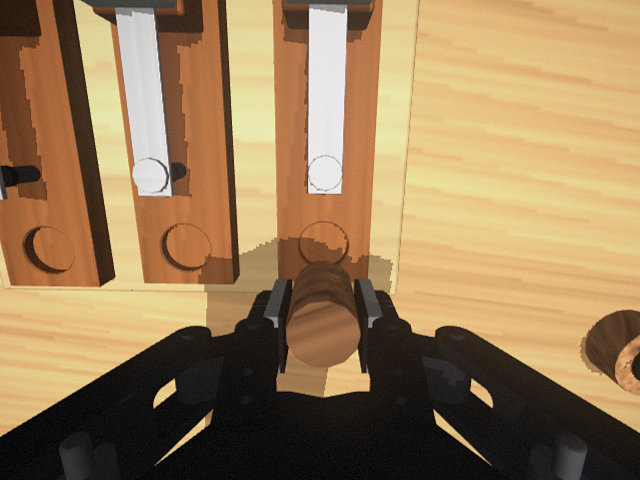

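The wrist view shows the right-hand seat's rim centred near (323.5,245), the pad at (325,173) and the held cork's top at (323,332).

```bash
python3 - <<'E'
from h import *
c=np.load('c3.npz');d=np.load('d3.npy')
p=cv2.imread('pics/w3.png')
K,R,t=c['intrinsics'],c['R'],c['t']
o=manip.get_obs();a=2*np.arctan2(o['ee_rot'][1],o['ee_rot'][0])
B=np.array([[np.cos(a),np.sin(a)],[np.sin(a),-np.cos(a)]]);T=o['position'];print(T)
def world(u,v):return R.T@(np.linalg.inv(K)@np.array([u,v,1.])*d[v,u]-t)
print('cork top',world(323,332).round(4))
zt=world(323,332)[2]
for n,u,z in(('seat',(323.5,245),.03),('pad',(325,173),.067),('corktop',(323,332),zt),('rimL',(299,244),.03),('rimR',(348,244),.03),('rimtop',(323.5,221),.03)):
    q=ray(c,u,z);print(n,q.round(4),'tool',(B@(q[:2]-T[:2])).round(4))
# cork top extents along row/col by depth
for ax in(0,1):
    l=d[332,:] if ax==0 else d[:,323]
    z0=d[332,323];i=np.where(abs(l-z0)<.012)[0];print(ax,i.min(),i.max())
E
```

```text
[ 0.49093923 -0.11365005  0.10339247]
cork top [ 0.4924 -0.1134  0.1348]
seat [ 0.4938 -0.1137  0.03  ] tool [0.0028 0.0004]
pad [ 0.5426 -0.1075  0.067 ] tool [0.052 0.001]
corktop [ 0.4924 -0.1134  0.1348] tool [0.0015 0.    ]
rimL [ 0.4923 -0.0978  0.03  ] tool [ 0.0035 -0.0155]
rimR [ 0.4967 -0.1293  0.03  ] tool [0.0035 0.0163]
rimtop [ 0.5096 -0.1114  0.03  ] tool [0.0188 0.0004]
0 274 371
1 285 367
```

```bash
python3 -m creep '{"slide":[[0.001,0.0005,0.03],[0,0,0.02],[0,0,0.006],[0,0,0],[0,0,0]],"twist":[0,0,0,0,0]}' | grep -E "pos|ft"
python3 -m creep '{"slide":[[0,0,0.003],[0,0,0]],"twist":[0,0]}' | grep -E "pos|ft"
python3 -m creep '{"slide":[[0,0,0.002],[0,0,0]],"twist":[0,0]}' | grep -E "pos|ft"
python3 -m creep '{"slide":[[0,0,0.002],[0,0,0]],"twist":[0,0]}' | grep -E "pos|ft"
```

```text
position: [0.492, -0.1149, 0.0471]
ft_force: [0.6, -0.6, -0.7]
position: [0.4915, -0.1149, 0.0433]
ft_force: [-0.7, -0.2, 0.6]
position: [0.4914, -0.1148, 0.0412]
ft_force: [0.1, 0.2, -1.5]
position: [0.4914, -0.1149, 0.0391]
ft_force: [-0.4, 1.1, -0.4]
```

```bash
python3 -m creep '{"slide":[[0,0,0.0015],[0,0,0]],"twist":[0,0]}' | grep -E "pos|ft"
python3 -m creep '{"slide":[[0,0,0.001],[0,0,0]],"twist":[0,0]}' | grep -E "pos|ft"
python3 -m creep '{"slide":[[0,0,0.0007],[0,0,0]],"twist":[0,0]}' | grep -E "pos|ft"
```

```text
position: [0.4914, -0.1149, 0.0377]
ft_force: [0.5, 0.5, -0.4]
position: [0.4915, -0.1148, 0.0368]
ft_force: [-0.4, -0.0, -0.2]
position: [0.4915, -0.1148, 0.0361]
ft_force: [-0.3, 0.5, -0.2]
```

```bash
python3 -m creep '{"slide":[[0,0,0.0007],[0,0,0]],"twist":[0,0]}' | grep -E "pos|ft"
python3 -m creep '{"slide":[[0,0,0.0005],[0,0,0]],"twist":[0,0]}' | grep -E "pos|ft"
```

```text
position: [0.4915, -0.1149, 0.0353]
ft_force: [-0.9, -0.8, 0.0]
position: [0.4915, -0.1149, 0.0349]
ft_force: [0.3, 0.0, 0.3]
```

```bash
python3 -m creep '{"slide":[[0,0,0.0006],[0,0,0]],"twist":[0,0]}' | grep -E "pos|ft"
python3 -m creep '{"slide":[[0,0,0.0005],[0,0,0]],"twist":[0,0]}' | grep -E "pos|ft"
```

```text
position: [0.4916, -0.1148, 0.0348]
ft_force: [-3.8, 0.5, 8.5]
position: [0.4916, -0.1149, 0.0348]
ft_force: [-6.1, 2.0, 14.4]
```

Floor contact is at TCP 0.0348, so the cork is fully down. I'll ease off, release, rise and check.

```bash
python3 -m creep '{"slide":[[0,0,-0.001],[0,0,0],[0,0,0],[0,0,0],[0,0,0],[0,0,0]],"twist":[0,0,0,0,0,0]}' 65 | grep -E "pos|ft|g"
python3 -m creep '{"slide":[[0,0,-0.02],[0,0,-0.05],[0,0,-0.05],[-0.03,0,-0.05],[-0.03,0,0],[0,0,0],[0,0,0]],"twist":[0,0,0,0,0,0,0]}' | grep -E "clock|pos|ft|g"
python3 - <<'E'
from h import *
c=manip.camera_params('wrist');np.savez('c4.npz',**c);p,d=manip.camera('wrist')
q,_=manip.camera('scene')
cv2.imwrite('pics/w4.png',np.hstack([cv2.resize(p[60:300,160:560],None,fx=1,fy=1),cv2.resize(q[190:370,200:440],(400,240),interpolation=cv2.INTER_CUBIC)[:240]]))
K,R,t=c['intrinsics'],c['R'],c['t']
v=K@(R@np.array([.493,-.1145,.067])+t);u=(v[:2]/v[2]);print(u)
for dx,dy in((0,0),(-9,0),(9,0),(0,-7),(0,7)):
    a,b=int(u[0])+dx,int(u[1])+dy;print((R.T@(np.linalg.inv(K)@np.array([a,b,1.])*d[b,a]-t)).round(4))
E
```

```text
position: [0.4915, -0.1149, 0.0348]
ft_force: [-1.8, -0.0, 0.4]
grip_width: 0.652
grasp_force: 0.0
clock: 27.88
position: [0.4325, -0.1229, 0.2056]
ft_force: [0.7, 1.0, -0.2]
grip_width: 0.647
grasp_force: 0.0
[322.48194159 150.86725789]
[ 0.4936 -0.114   0.0656]
[ 0.4926 -0.107   0.0672]
[ 0.4946 -0.1211  0.0664]
[ 0.4989 -0.1133  0.0662]
[ 0.4883 -0.1148  0.0665]
```

View pics/w4.png

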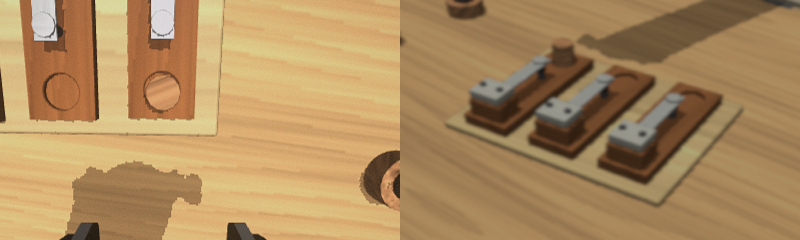

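The cork stands upright in the right-hand seat, at about (162,92) in the left half of the picture. Its top is level at about 0.066 m, where 0.067 is fully down. The robot is clear.

```bash
python3 -c "
from workcell import manip
print(manip.hand_in())"
```

```text
the job is handed in; nothing more can be done
None
```

I pressed all three springs left to right; the right-hand one is stiffest (about 12 N at its stop, against about 8 N middle and 3.5 N left). No press read over about 19 N, and the cork now stands upright, fully down in the seat in front of that spring; I handed the job in at about 28 s but got no verdict back.

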